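Couple the tube shaker's carriage to its drive with the clevis pin

TASK

The tube shaker's carriage is uncoupled from its drive. Take the coupling pin with the yellow knob out of the accessory block and pass it down through the upper ear of the carriage's clevis, the eye of the drive link trapped between the ears, and the lower ear, feeling for the eye by sliding the carriage under a light hand (forces well under 40 N, nothing forced) until the pin's collar sits flat on the upper ear. Then swing the red-tabbed keeper over the collar up to its stop, and leave the clamp screws and everything else on the bench where they are.

Things in the scene. Friction and masses are not known exactly. Their poses are not given: they have to be found in the camera images.
- pin_grip (a point): Coupling pin, loose, about 90 g, upright in any one of the accessory block's three holes: yellow round knob with black flutes (20 mm diameter, 34 mm high), under it a 12 mm neck 8 mm long, then a steel collar 34 mm in diameter and 5 mm thick, then the shank. Point: centre of the knob, 17 mm below its top, 30 mm above the collar's underside, 64 mm above the shank's tip. z: the pin's axis, up.
- pin_tip (a point): End of the coupling pin's steel shank (10 mm in diameter, 34 mm long from the collar's underside; its last 4 mm taper to 8 mm).
- block: Accessory block, off-white plastic, fixed, 56 x 156 x 42 mm, long along its y; origin at the centre of its underside. Three through holes of 13 mm in its top at y = -50, 0 and +50 mm hold the coupling pin and two clamp screws by their collars, which rest on the block's top (42 mm up).
- screw_red_grip (a point): Rack clamp screw with a red knob, loose, stands in the block; same collar and knob sizes as the pin, 8 mm shank. The point is the centre of its knob. Must stay where it is.
- screw_black_grip (a point): Rack clamp screw with a black knob, otherwise as the red one. Must stay where it is.
- shaker: Tube shaker, fixed, with all it carries: base plate 170 x 720 x 14 mm; drive housing (150 x 185 mm, 100 mm up) from 120 mm on to its +y side; on its -y side a carriage with a wire rack of glass tubes (163 mm up, from 155 mm on). Origin on the bench under the clevis hole with the carriage at 0; y along the slide to the drive, z up. Press or push it with less than 40 N, by hand or through the pin.
- carriage (a joint): Slide of the carriage (m), positive towards the drive, free travel -0.012 to +0.012 between its bumpers, with a light drag of about 1.5 N and no spring. Clevis and keeper move with it.
- clevis_hole (a point): Centre of the clevis hole at the top face of the upper ear, 57 mm above the bench; moves with the carriage (y along the slide to the drive, z up). The two dark ears are 30 mm wide and 6 mm thick, reach from 15 mm on the drive side of the hole to 46 mm on the other, and both have an 11.5 mm hole on this axis. With the pin home, its collar's underside lies on this point.
- lower_hole (a point): Centre of the same hole at the top face of the lower ear, 39 mm above the bench, 18 mm below clevis_hole. The drive link's flat end lies between the ears: 28 mm wide, 8 mm thick, 41 to 49 mm above the bench, with an eye (11.5 mm hole). A pin in the upper ear that misses the eye rests on the link, 8 mm below the upper ear's top.
- link_slot (a point): Where the drive link, a flat steel bar, leaves the drive housing. The gearbox holds it rigid wherever the crank stopped: its eye is on the slide's line, anywhere within 10 mm of where the clevis hole is at carriage = 0. The eye is hidden under the upper ear and not measured: slide the carriage with the pin in its upper ear, pressing lightly (5 to 8 N), until the pin drops into the eye.
- keeper (a joint): Hinge of the keeper (rad), 0 = closed, at its stop over the collar of the seated pin; grows as it opens, counter-clockwise seen from above, up to 1.3. Stiff enough to stay where it is left (about 0.06 N m). It passes 1.5 mm above the seated collar, so it cannot close over a pin that is not home.
- keeper_pivot (a point): Pivot of the keeper, at the top face of its bar, 67.5 mm above the bench, 54 mm from the clevis hole on the side away from the drive. The keeper is a flat steel bar 12 mm wide, 4 mm thick, reaching 74 mm from the pivot.
- keeper_tab (a point): Middle of the red upright tab on the keeper's end, 9 mm in diameter and 24 mm high (67.5 to 91.5 mm above the bench), 69 mm from the pivot; the point is 12 mm above the bar's top. With the keeper closed it stands 17.5 mm to the -x side and 13 mm to the drive side of the clevis hole.
- slides_red_mid (a point): Box of microscope slides, red, 55 x 85 x 36 mm, loose; point at its centre. Bystander.
- slides_green_mid (a point): Box of microscope slides, green, 55 x 85 x 36 mm, loose; point at its centre. Bystander.
- petri_mid (a point): Stack of three Petri dishes, 94 mm in diameter, 45 mm high, loose; point at its centre. Bystander.
- stain_mid (a point): Amber stain bottle, 48 mm in diameter, 95 mm high, loose; point on its axis, 45 mm up. Bystander.
- tape_mid (a point): Roll of blue tape lying flat, 84 mm in diameter, 25 mm high, loose; point at its centre. Bystander.

How it is judged:
On the way, in this order (a step that is already met when the one before it is completed fails the run):
1. the pin is through both ears and the eye, its collar flat on the upper ear (horizontal distance between pin_grip and clevis_hole below 0.005 m and z of pin_grip in the frame of clevis_hole below 0.0315 m and angle between pin_grip's own z axis and vertical below 0.08 rad), for 0.2 s.
2. the keeper is swung over the collar to its stop (value of joint keeper below 0.12 rad), for 0.2 s.
At the end, for the whole second after the job is handed in: The coupling pin stands upright (within 0.08 rad) in the clevis, through both ears and the link's eye, its collar down on the upper ear (within 1.5 mm) and its knob within 5 mm of the hole's axis, and the keeper is closed over the collar to within 0.12 rad of its stop (all of step 1 and z of pin_grip in the frame of clevis_hole above 0.027 m and value of joint keeper below 0.12 rad); the robot touches nothing.
It fails at once if the pin is forced: it presses on the shaker with 40 N or more (contact force between pin and shaker above 40 N).
It fails at once if the robot itself presses on the shaker or its tubes with 40 N or more (contact force between the arm and shaker above 40 N).
It fails at once if a clamp screw or another bystander is moved by more than 20 mm (distance of any of screw_red_grip, screw_black_grip, slides_red_mid, slides_green_mid, petri_mid, stain_mid, tape_mid from where it was at the start of the episode above 0.02 m).
It also fails if it takes over 64 s, if anything falls off the work surface, if the arm or the gripper's body presses on something with over 40 N, if the wrist force passes 120 N, or if a joint passes its speed limit or range.

ROBOT

A 6-joint arm with a two-finger parallel gripper is mounted at the origin on the work surface. World frame = base frame: x ahead of the robot, y to its left, z up, the work surface at z = 0. Lengths are in m, angles in rad, forces in N, time in s.
With the tool pointing down it reaches from about 0.35 to 0.975 m from the base axis. Payload 4.9 kg.
Tool frame: the origin (TCP) lies at the very end of the fingers, on their centre line; the grasp point (between the pads) lies 19 mm behind it (ctrl.grasp_offset is the distance from the TCP to the grasp point, in m); y points along the fingers, z is the direction in which the jaws open and shut, and the axes are right-handed (so a half turn about y gives the same grasp; the last joint's range is limited). The gripper opens to 85 mm and grips with 20 to 120 N. Pads are 22 mm wide; open, the fingers measure 114 mm over their backs; the gripper's body (76 mm by 85 mm) begins 54 mm behind the grasp point. The pads swing forward as they close: fully open they stand 13 mm farther back than shut.
Start: joints at [-1.245, 0.053, 1.613, -0, 1.476, -0.119], TCP at [0.269, -0.564, 0.231] pointing down, gripper open.
Joint ranges: [-3.01, 3.01], [-1.01, 2.22], [0.06, 2.58], [-1.02, 4.17], [0.09, 2.62], [-3.14, 3.14]. Speed limits (rad/s): [2.57, 2.57, 3.14, 3.14, 3.14, 3.14].

INTERFACE

Orientations are given as a rotation vector (axis times angle).
In Python, from station import ctrl, eyes, finish_job, find_in, regions_of, pinpoint gives the robot as it stands.
- The arm moves only by the tool play_rows, never from a script. Its argument "moves" is a list of rows, each an object of numbers: "x", "y", "z": the shift along the world's x, y, z in cm; "turn": the turn about the world's z in degrees; "jaw": the finger opening in cm, from 0 to 8.54. A call has 1 to 8 rows; each row shifts and turns the commanded pose from where the row before left it; what a row does not reach is not made up. A row lasts 1/12 s, in which the tool goes at most 41.7 mm and 7.16 degrees, less where a joint would pass 70% of its speed; a pose out of reach is approached as far as the arm can. A call is refused whole if a number of a shift passes 4.17 or a number of a turn 7.16, either way. A call with a gripper value outside its range is refused whole. The fingers move at their own pace and stop on an object; "squeeze" is the grip in N (left out, the last holds). Time passes only in rows, so rows that do not move let the fingers close. It gives the time, the measured TCP pose, the force and the opening at its end, in the units of the state.
- ctrl.get_obs(): the state, without advancing time (a new reading comes with each control period).
- eyes.get_image(name): name is "scene" or "top"; returns a dict with "img" (400x640x3 uint8, red, green, blue), "camera_matrix" (3x3 intrinsics, pixels), "cam_to_world" (4x4, takes a point from camera to world coordinates). Camera axes: x right, y up, looking along -z (the intrinsics and any distortion apply to the point x, -y, -z); pixel columns grow to the right and rows downward; lengths in m; the calibration is good to about 2 mm. A picture is of the moment at which its call begins. There is no depth.
- finish_job(): hands the job in, once; it reports no verdict.
Trained networks look in the newest picture that a camera, given by its name, has taken for a name from the list of things; names that differ only in an ending like _2 or _b are one class to them, and where a whole thing is asked for, a point or a joint stands for the part that bears it (a point fixed in the world has none). Each returns a list of dicts, best first, with "score" (0 to 1); they miss things now and then, are a little off and sometimes report something else, mostly with a low value. They report only what shows in the picture. A call takes as long as a camera call.
- find_in(camera, query): "point" ([column, row] in pixels, amid what is visible of it).
- regions_of(camera, query): "pixels" (400x640 bool, what is visible of it) and "point" ([column, row] in pixels, amid what is visible of it).
- pinpoint(camera, query): "point" ([column, row] in pixels: a listed point, or the origin of a listed thing).
The state is a dict: "t": time; "q": joint angles; "dq": joint speeds; "effort": joint torques, N m; "tool_pos": TCP position; "tool_rot": TCP orientation; "contact_force": force on the tool from outside, world axes, zero at the start; "wrist_torque": the same for the moment, N m; "opening": finger opening in m.
Only numpy, scipy, OpenCV 4.12 (cv2) and the standard library are available. Lean on these libraries where they do the work, as an engineer would, in place of code of your own. Each camera call takes 0.05 s, during which the arm holds its last target.

## Working session

There is one attempt and no reset: what is moved stays moved. The work goes in short steps, Python scripts to look and compute and a tool call to move; the robot and the scene stay as the last step left them, time stands still between calls to the robot, and variables do not carry over. Pictures are saved under pics/ and viewed, and the job is handed in when it is done.

Besides the shell and the picture viewer there is one more tool, called after "Call:" as name(argument=value, ...) on one line, values as JSON. play_rows: Moves the arm, as the interface text tells. Its arguments: {"type":"object","properties":{"moves":{"type":"array"},"squeeze":{"type":"number"}},"required":["moves"]}

```bash
mkdir -p pics; ls; cat > h.py <<'E'
import numpy as np, cv2
from station import ctrl, eyes, finish_job, find_in, regions_of, pinpoint
def snap(n,f=None,crop=None,scale=1):
    d=eyes.get_image(n)
    if f:
        im=d["img"][:,:,::-1]
        if crop: a,b,c,e=crop; im=im[b:e,a:c]
        if scale!=1: im=cv2.resize(im,None,fx=scale,fy=scale,interpolation=cv2.INTER_CUBIC)
        cv2.imwrite("pics/"+f,im)
    return d
def ray(d,p):
    K=np.array(d["camera_matrix"]);T=np.array(d["cam_to_world"])
    v=np.linalg.inv(K)@np.array([p[0],p[1],1.]); v=np.array([v[0],-v[1],-v[2]])
    return T[:3,3],T[:3,:3]@v
def atz(d,p,z):
    o,v=ray(d,p); return o+v*(z-o[2])/v[2]
def proj(d,P):
    K=np.array(d["camera_matrix"]);T=np.array(d["cam_to_world"])
    c=T[:3,:3].T@(np.array(P)-T[:3,3]); c=np.array([c[0],-c[1],-c[2]]); u=K@c; return u[:2]/u[2]
def tri(d1,p1,d2,p2):
    A=[];b=[]
    M=np.zeros((3,3));r=np.zeros(3)
    for d,p in((d1,p1),(d2,p2)):
        o,v=ray(d,p);v=v/np.linalg.norm(v);Q=np.eye(3)-np.outer(v,v);M+=Q;r+=Q@o
    return np.linalg.solve(M,r)
E
python3 - <<'E'
from h import *
ds=snap("scene","s0.png");dt=snap("top","t0.png")
for k in ds:
    if k!="img":print(k,ds[k],dt[k])
print(ctrl.get_obs())
for q in ["pin_grip","pin_tip","block","screw_red_grip","screw_black_grip","shaker","clevis_hole","lower_hole","link_slot","keeper_pivot","keeper_tab"]:
    r=[]
    for c in("scene","top"):
        r.append([(np.round(x["point"],1).tolist(),round(float(x["score"]),2)) for x in pinpoint(c,q)[:3]])
    print(q,r)
    if r[0] and r[1]: print("   tri",tri(ds,r[0][0][0],dt,r[1][0][0]).round(4))
E
```

```text
pics
camera_matrix [[365.81611192   0.         316.39485946]
 [  0.         365.81611192 197.15155364]
 [  0.           0.           1.        ]] [[399.630003     0.         320.17048472]
 [  0.         399.630003   202.64789732]
 [  0.           0.           1.        ]]
cam_to_world [[-0.83091307 -0.46185959  0.31027276  0.90241149]
 [ 0.55626773 -0.70182121  0.44498674  0.57740329]
 [ 0.01223462  0.54234002  0.84007     1.12144594]
 [ 0.          0.          0.          1.        ]] [[-0.0151175   0.99863413 -0.05001341  0.4462424 ]
 [-0.99947482 -0.01652622 -0.02787429 -0.00416515]
 [-0.02866275  0.04956575  0.9983595   1.16588694]
 [ 0.          0.          0.          1.        ]]
{'t': 0.1, 'q': array([-1.24501238e+00,  5.33314209e-02,  1.61413774e+00,  3.22472005e-05,
        1.47599570e+00, -1.19010176e-01]), 'dq': array([-0.0002772 , -0.0019219 , -0.00257158,  0.00044777, -0.00020055,
        0.00016131]), 'effort': array([-4.79709743e-04, -3.94904029e+01, -3.71362174e+01, -1.02809336e-04,
        3.87382403e-03,  3.82372320e-05]), 'tool_pos': array([ 0.26874447, -0.5636577
[... 655 characters left out ...]
85.2, 218.6], 0.26)]]
   tri [0.4457 0.0663 0.065 ]
shaker [[([268.1, 224.1], 0.61), ([265.3, 216.0], 0.38)], [([338.2, 142.9], 0.84)]]
   tri [ 0.6853 -0.0284 -0.0241]
clevis_hole [[([268.3, 211.5], 0.85)], [([335.3, 141.4], 0.73)]]
   tri [ 0.6749 -0.0207  0.064 ]
lower_hole [[([265.0, 212.1], 0.56), ([281.1, 192.1], 0.19)], [([339.5, 138.4], 0.96), ([307.3, 222.6], 0.73)]]
   tri [ 0.6842 -0.0319  0.0531]
link_slot [[([286.6, 243.7], 0.72)], [([292.0, 137.8], 0.79)]]
   tri [0.6864 0.1044 0.0491]
keeper_pivot [[([255.1, 201.3], 0.46)], [([355.4, 135.6], 0.71)]]
   tri [ 0.6913 -0.0778  0.0659]
keeper_tab [[([282.7, 191.1], 0.67)], [([352.9, 163.4], 0.65)]]
   tri [ 0.6031 -0.0622  0.0784]
```

View pics/s0.png

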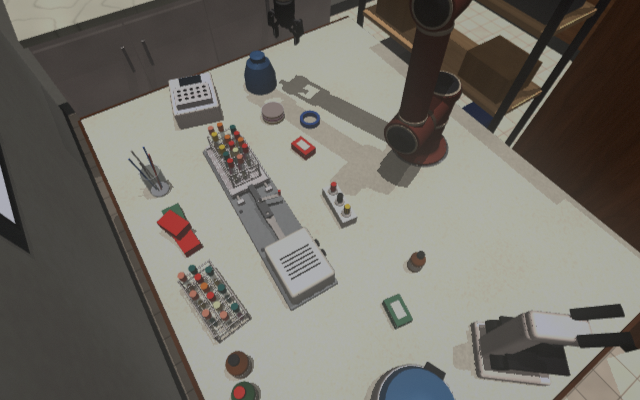

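View pics/t0.png

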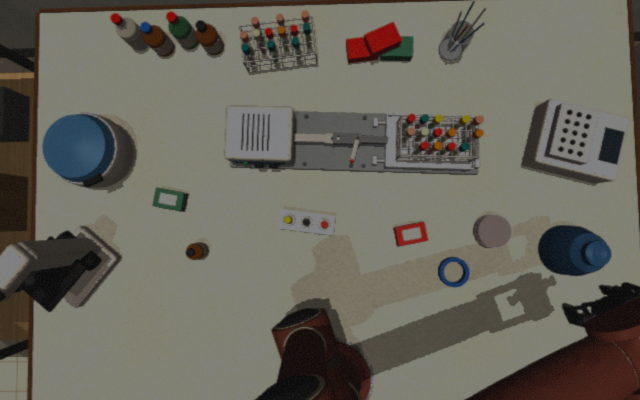

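```bash
python3 - <<'E'
import cv2
s=cv2.imread("pics/s0.png");t=cv2.imread("pics/t0.png")
cv2.imwrite("pics/s0c.png",cv2.resize(s[150:260,230:390],None,fx=5,fy=5,interpolation=cv2.INTER_CUBIC))
cv2.imwrite("pics/t0c.png",cv2.resize(t[120:240,250:410],None,fx=5,fy=5,interpolation=cv2.INTER_CUBIC))
E
```

```text
(no output)
```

View pics/s0c.png

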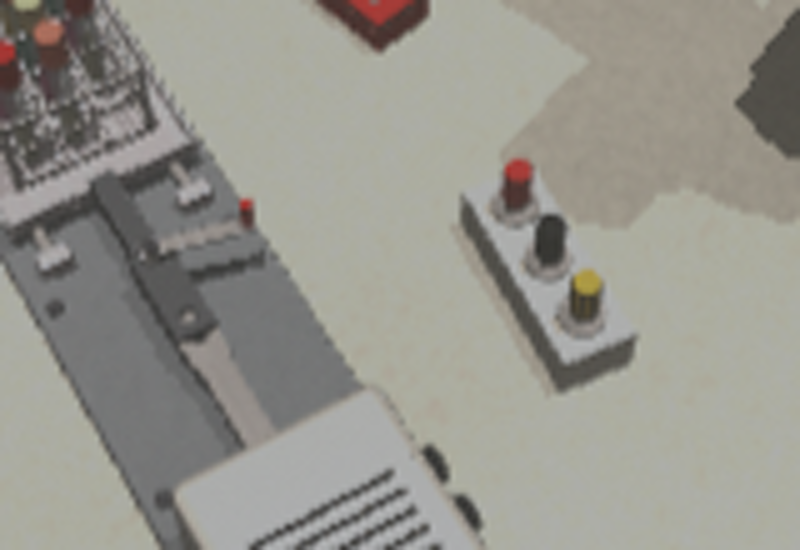

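View pics/t0c.png

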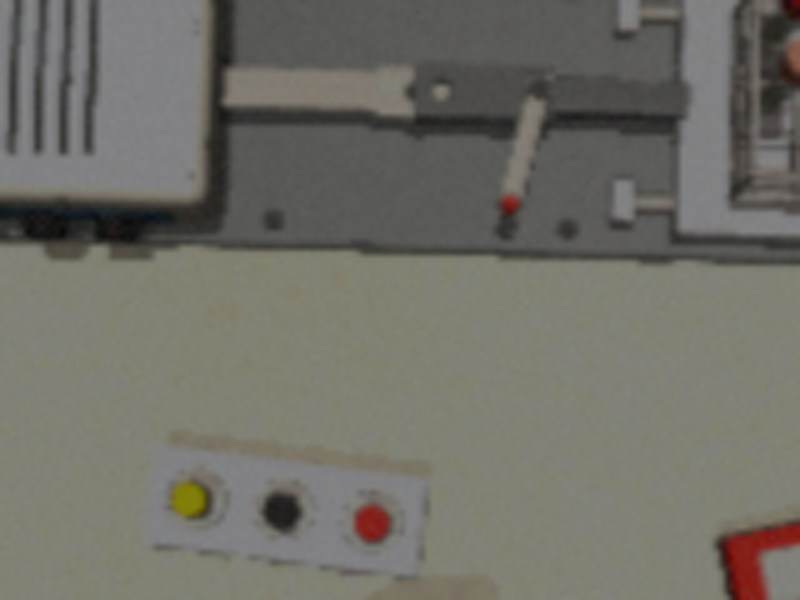

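The pin with the yellow knob is in the block's left (+y) hole: top (287.6, 219.6), scene (347.4, 206.4). The clevis hole is at top (338, 138), scene (267, 213). The keeper is open, with its tab at top (352, 161).

```bash
python3 - <<'E'
from h import *
from scipy.spatial.transform import Rotation as R
ds=snap("scene");dt=snap("top")
o=ctrl.get_obs();Rm=R.from_rotvec(o["tool_rot"]).as_matrix();print(Rm.round(3))
T=lambda x,y:(250+x/5,120+y/5); S=lambda x,y:(230+x/5,150+y/5)
def cen(im,box,f):
    a,b,c,e=box;m=f(im[b:e,a:c].astype(float));ys,xs=np.nonzero(m);return (a+xs.mean(),b+ys.mean(),m.sum())
hsv=lambda im:cv2.cvtColor(im.astype(np.uint8),cv2.COLOR_RGB2HSV)
yel=lambda im:(lambda h:(h[...,0]>20)&(h[...,0]<35)&(h[...,1]>150)&(h[...,2]>100))(hsv(im))
red=lambda im:(lambda h:((h[...,0]<8)|(h[...,0]>172))&(h[...,1]>120)&(h[...,2]>60))(hsv(im))
pt=cen(dt["img"],(275,210,300,230),yel);ps=cen(ds["img"],(335,195,360,225),yel);print(pt,ps)
kt=cen(dt["img"],(345,155,360,170),red);ks=cen(ds["img"],(270,185,286,200),red);print(kt,ks)
print("knob top", atz(dt,pt,.089),atz(ds,ps,.089), tri(ds,S(587,282),dt,T(188,498)))
for n,a,b,z in [("red",T(372,523),S(518,168),.089),("blk",T(284,510),S(551,226),.089),("hole",T(441,91),S(187,317),.057),("pivot",T(538,92),S(148,248),.0675),("tab",T(510,204),S(246,206),.0915),("pinS",T(188,498),S(587,282),.089)]:
    print(n,"top",atz(dt,a,z).round(4),"sc",atz(ds,b,z).round(4),"tri",tri(ds,b,dt,a).round(4))
for q,z in[("clevis_hole",.057),("keeper_pivot",.0675),("link_slot",.045),("shaker",0),("block",0),("keeper_tab",.0795),("screw_red_grip",.072),("screw_black_grip",.072)]:
    print(q,[atz(d,pinpoint(c,q)[0]["point"],z).round(4)[:2] for c,d in(("scene",ds),("top",dt))])
E
```

```text
[[-0.903 -0.     0.43 ]
 [-0.43   0.    -0.903]
 [-0.    -1.    -0.   ]]
(np.float64(287.3235294117647), np.float64(219.41176470588235), np.int64(34)) (np.float64(346.6363636363636), np.float64(205.9090909090909), np.int64(11))
(np.float64(351.3), np.float64(160.3), np.int64(10)) (np.float64(278.5), np.float64(190.5), np.int64(4))
knob top [0.45634659 0.11529442 0.089     ] [0.45660784 0.11428028 0.089     ] [0.45514664 0.11542661 0.08620659]
red top [0.4409 0.0154 0.089 ] sc [0.4407 0.0169 0.089 ] tri [0.4404 0.0158 0.0875]
blk top [0.4486 0.0627 0.089 ] sc [0.4496 0.0682 0.089 ] tri [0.4476 0.064  0.082 ]
hole top [ 0.6815 -0.0264  0.057 ] sc [ 0.683 -0.023  0.057] tri [ 0.6822 -0.0262  0.0517]
pivot top [ 0.6776 -0.0798  0.0675] sc [ 0.6803 -0.079   0.0675] tri [ 0.679  -0.0806  0.064 ]
tab top [ 0.6118 -0.0619  0.0915] sc [ 0.6138 -0.0572  0.0915] tri [ 0.6123 -0.0618  0.0847]
pinS top [0.4558 0.1146 0.089 ] sc [0.4556 0.1172 0.089 ] tri [0.4551 0.1154 0.0862]
clevis_hole [array([ 0.6814, -0.0224]), array([ 0.6775, -0.014 ])]
keeper_pivot [array([ 0.688 , -0.0763]), array([0.463 , 0.1224])]
link_slot [array([ 0.4273, -0.4381]), array([0.6844, 0.1007])]
shaker [array([ 0.6938, -0.0155]), array([ 0.6859, -0.028 ])]
block [array([0.45  , 0.0734]), array([0.4447, 0.0689])]
keeper_tab [array([ 0.6057, -0.0571]), array([ 0.6168, -0.0574])]
screw_red_grip [array([0.4518, 0.0197]), array([0.4393, 0.0239])]
screw_black_grip [array([0.4518, 0.0632]), array([0.4453, 0.0638])]
```

Call:
play_rows(moves=[{"x": 0.9,"y": 3.4,"turn": 3},{"x": 0.9,"y": 3.4,"turn": 3},{"x": 0.9,"y": 3.4,"turn": 3},{"x": 0.9,"y": 3.4,"turn": 3},{"x": 0.9,"y": 3.4,"turn": 3},{"x": 0.9,"y": 3.4,"turn": 3},{"x": 0.9,"y": 3.4,"turn": 3},{"x": 0.9,"y": 3.4,"turn": 3}], squeeze=40)

```text
invalid input
```

Call:
play_rows(moves=[{"x": 0.9,"y": 3.4,"turn": 3},{"x": 0.9,"y": 3.4,"turn": 3},{"x": 0.9,"y": 3.4,"turn": 3},{"x": 0.9,"y": 3.4,"turn": 3},{"x": 0.9,"y": 3.4,"turn": 3},{"x": 0.9,"y": 3.4,"turn": 3},{"x": 0.9,"y": 3.4,"turn": 3},{"x": 0.9,"y": 3.4,"turn": 3,"jaw": 6}])

```text
invalid input
```

Call:
play_rows(moves=[{"x": 0.9,"y": 3.4,"z": -2,"turn": 3},{"x": 0.9,"y": 3.4,"z": -2,"turn": 3},{"x": 0.9,"y": 3.4,"z": -2,"turn": 2},{"x": 0.8,"y": 3.3,"z": -2,"turn": 2},{},{}])

```text
invalid input
```

Call:
play_rows(moves=[{"x": 0.9,"y": 3.4,"z": 0,"turn": 3,"jaw": 6}], squeeze=40)

```text
t: 2.18
tool_pos: [0.2765, -0.5332, 0.2307]
tool_rot: [-0.492, 1.944, -1.947]
contact_force: [-0.5, 0.9, -0.1]
opening: 0.0757
```

Call:
play_rows(moves=[{"x": 0.9,"y": 3.4,"z": 0,"turn": 3,"jaw": 6},{"x": 0.9,"y": 3.4,"z": 0,"turn": 3,"jaw": 6},{"x": 0.9,"y": 3.4,"z": 0,"turn": 3,"jaw": 6},{"x": 0.9,"y": 3.4,"z": 0,"turn": 3,"jaw": 6},{"x": 0.9,"y": 3.4,"z": 0,"turn": 3,"jaw": 6},{"x": 0.9,"y": 3.4,"z": 0,"turn": 3,"jaw": 6},{"x": 0.9,"y": 3.4,"z": 0,"turn": 3,"jaw": 6},{"x": 0.9,"y": 3.4,"z": 0,"turn": 3,"jaw": 6}])

```text
t: 2.85
tool_pos: [0.35, -0.2566, 0.2314]
tool_rot: [-0.826, 1.671, -1.672]
contact_force: [0.7, -1.0, 1.0]
opening: 0.06
```

Call:
play_rows(moves=[{"x": 0.9,"y": 3.4,"z": 0,"turn": 3,"jaw": 6},{"x": 0.9,"y": 3.4,"z": 0,"turn": 3,"jaw": 6},{"x": 0.9,"y": 3.4,"z": 0,"turn": 3,"jaw": 6},{"x": 0.9,"y": 3.4,"z": 0,"turn": 3,"jaw": 6},{"x": 0.9,"y": 3.4,"z": 0,"turn": 3,"jaw": 6},{"x": 0.9,"y": 3.4,"z": 0,"turn": 3,"jaw": 6},{"x": 0.9,"y": 3.4,"z": 0,"turn": 3,"jaw": 6},{"x": 0.9,"y": 3.4,"z": 0,"turn": 3,"jaw": 6}])

```text
t: 3.52
tool_pos: [0.422, 0.0156, 0.2317]
tool_rot: [-1.089, 1.378, -1.38]
contact_force: [0.7, 0.9, 0.6]
opening: 0.0601
```

Call:
play_rows(moves=[{"x": 0.9,"y": 3.4,"z": -2,"turn": 3,"jaw": 6},{"x": 1.2,"y": 3.3,"z": -2,"turn": 3,"jaw": 6},{"x": 1.2,"y": 3.3,"z": -2,"turn": 2,"jaw": 6},{"x": 0,"y": 0,"z": -2,"turn": 0,"jaw": 6},{"x": 0,"y": 0,"z": 0,"turn": 0,"jaw": 6}])

```text
t: 3.93
tool_pos: [0.4521, 0.1152, 0.1467]
tool_rot: [-1.171, 1.283, -1.274]
contact_force: [-0.1, -0.1, -0.8]
opening: 0.0597
```

```bash
python3 - <<'E'
from h import *
from scipy.spatial.transform import Rotation as R
ds=snap("scene","s1.png",(300,150,400,250),6);dt=snap("top","t1.png",(250,170,350,260),7)
o=ctrl.get_obs();Rm=R.from_rotvec(o["tool_rot"]).as_matrix();print(Rm.round(3),o["tool_pos"],o["opening"],o["q"])
print(proj(ds,o["tool_pos"]),proj(dt,o["tool_pos"]))
E
```

```text
[[-0.096 -0.002  0.995]
 [-0.995 -0.    -0.096]
 [ 0.001 -1.    -0.002]] [0.45430743 0.11372514 0.15085737] 0.059678302312629855 [ 8.63572101e-02 -2.71818992e-01  2.04854298e+00 -3.01897447e-04
  1.36680322e+00  1.82423834e-01]
[348.7088126  195.26333261] [285.25608511 220.01731197]
```

View pics/s1.png

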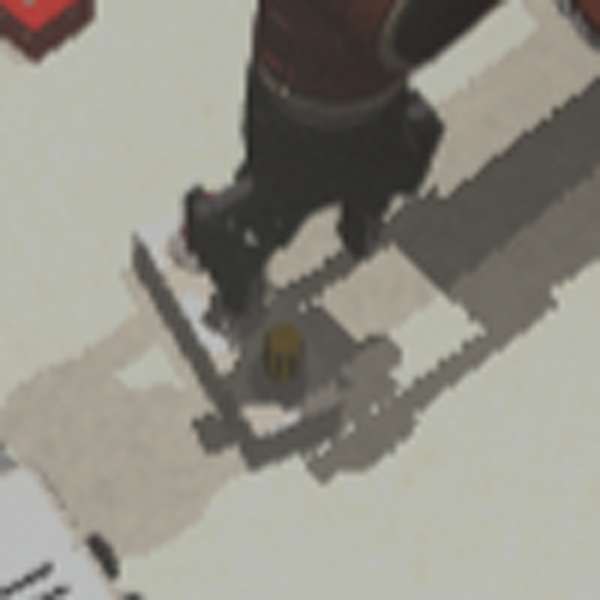

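View pics/t1.png

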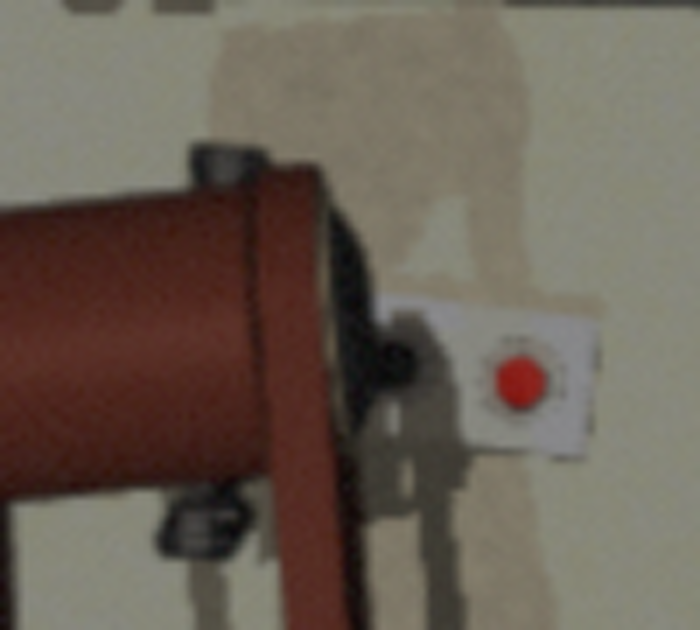

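The fingers straddle the knob, which shows in the scene view between them near (347, 208). I'll descend now.

Call:
play_rows(moves=[{"x": 0.1,"y": 0.1,"z": -2,"turn": 0,"jaw": 6},{"x": 0,"y": 0,"z": -2,"turn": 0,"jaw": 6},{"x": 0,"y": 0,"z": -2,"turn": 0,"jaw": 6},{"x": 0,"y": 0,"z": -2,"turn": 0,"jaw": 6},{"x": 0,"y": 0,"z": -1.5,"turn": 0,"jaw": 6},{"x": 0,"y": 0,"z": 0,"turn": 0,"jaw": 6},{"x": 0,"y": 0,"z": 0,"turn": 0,"jaw": 6}])

```text
t: 4.62
tool_pos: [0.4565, 0.1139, 0.0575]
tool_rot: [-1.16, 1.28, -1.282]
contact_force: [-0.8, 0.6, -0.4]
opening: 0.0599
```

Call:
play_rows(moves=[{"x": 0,"y": 0,"z": 0,"turn": 0,"jaw": 3},{"x": 0,"y": 0,"z": 0,"turn": 0,"jaw": 2.6},{"x": 0,"y": 0,"z": 0,"turn": 0,"jaw": 2.4},{"x": 0,"y": 0,"z": 0,"turn": 0,"jaw": 2.2}])

```text
t: 4.95
tool_pos: [0.4567, 0.1149, 0.0575]
tool_rot: [-1.16, 1.278, -1.281]
contact_force: [0.0, 0.1, -0.2]
opening: 0.022
```

Call:
play_rows(moves=[{"x": 0,"y": 0,"z": -0.3,"turn": 0,"jaw": 2.2},{"x": 0,"y": 0,"z": 0,"turn": 0,"jaw": 1.8},{"x": 0,"y": 0,"z": 0,"turn": 0,"jaw": 1.0},{"x": 0,"y": 0,"z": 0,"turn": 0,"jaw": 1.0},{"x": 0,"y": 0,"z": 0,"turn": 0,"jaw": 1.0}], squeeze=60)

```text
t: 5.37
tool_pos: [0.4565, 0.1149, 0.0539]
tool_rot: [-1.161, 1.279, -1.28]
contact_force: [0.8, -0.1, 3.5]
opening: 0.0184
```

Call:
play_rows(moves=[{"x": 0,"y": 0,"z": 1,"turn": 0,"jaw": 1.0},{"x": 0,"y": 0,"z": 2,"turn": 0,"jaw": 1.0},{"x": 0,"y": 0,"z": 2,"turn": 0,"jaw": 1.0},{"x": 0,"y": 0,"z": 2,"turn": 0,"jaw": 1.0},{"x": 0,"y": 0,"z": 1,"turn": 0,"jaw": 1.0},{"x": 0,"y": 0,"z": 0,"turn": 0,"jaw": 1.0}])

```text
t: 5.87
tool_pos: [0.4574, 0.115, 0.136]
tool_rot: [-1.158, 1.277, -1.281]
contact_force: [0.9, 0.3, -0.3]
opening: 0.0184
```

Call:
play_rows(moves=[{"x": 1.5,"y": -1,"z": 1,"turn": 0.5,"jaw": 1},{"x": 2.5,"y": -1.5,"z": 0,"turn": 0.5,"jaw": 1},{"x": 3.0,"y": -2,"z": 0,"turn": 0.5,"jaw": 1},{"x": 3.0,"y": -2,"z": 0,"turn": 0.5,"jaw": 1},{"x": 3.0,"y": -2,"z": 0,"turn": 0.5,"jaw": 1},{"x": 3.0,"y": -2,"z": 0,"turn": 0,"jaw": 1},{"x": 3.0,"y": -2,"z": 0,"turn": 0,"jaw": 1},{"x": 2,"y": -1,"z": 0,"turn": 0,"jaw": 1}])

```text
t: 6.53
tool_pos: [0.6669, -0.0226, 0.1408]
tool_rot: [-1.185, 1.251, -1.248]
contact_force: [-0.5, 0.1, -0.2]
opening: 0.0188
```

Call:
play_rows(moves=[{"x": 1.5,"y": -0.5,"z": -1,"turn": 0,"jaw": 1},{"x": 0,"y": 0,"z": -1,"turn": 0,"jaw": 1},{"x": 0,"y": 0,"z": -0.5,"turn": 0,"jaw": 1},{"x": 0,"y": 0,"z": 0,"turn": 0,"jaw": 1},{"x": 0,"y": 0,"z": 0,"turn": 0,"jaw": 1}])

```text
t: 6.95
tool_pos: [0.6791, -0.0244, 0.1166]
tool_rot: [-1.186, 1.25, -1.245]
contact_force: [0.1, 0.0, -0.9]
opening: 0.0186
```

```bash
python3 - <<'E'
from h import *
ds=snap("scene","s2.png",(225,165,325,240),8);dt=snap("top","t2.png",(280,100,380,175),8)
o=ctrl.get_obs();print(o["tool_pos"],o["contact_force"],o["wrist_torque"])
t=o["tool_pos"]
for n,P in(("tip",t-[0,0,.046]),("hole",np.array([.682,-.025,.057])),("top",t+[0,0,.035])):
    a=proj(ds,P);b=proj(dt,P);print(n,a,((a-[225,165])*8).round(),b,((b-[280,100])*8).round())
E
```

```text
[ 0.68030883 -0.02456097  0.11856393] [ 0.23128762 -0.68420096 -0.2433724 ] [-0.01544538 -0.03082575  0.02745213]
tip [267.39423237 210.3072078 ] [339. 362.] [337.63348013 137.45107513] [461. 300.]
hole [267.3548121  212.82063919] [339. 383.] [337.69679851 138.03075466] [462. 304.]
top [264.80979875 197.11007561] [318. 257.] [338.10751412 130.72106678] [465. 246.]
```

View pics/s2.png

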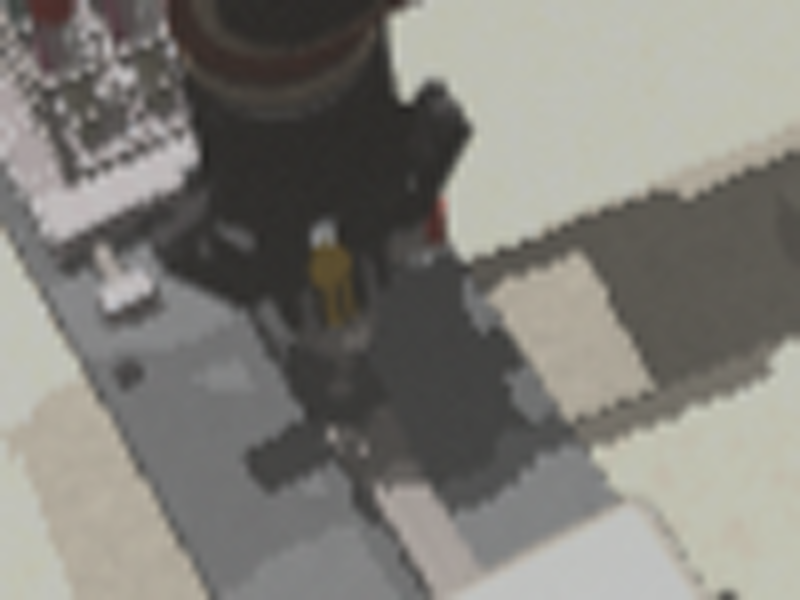

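View pics/t2.png

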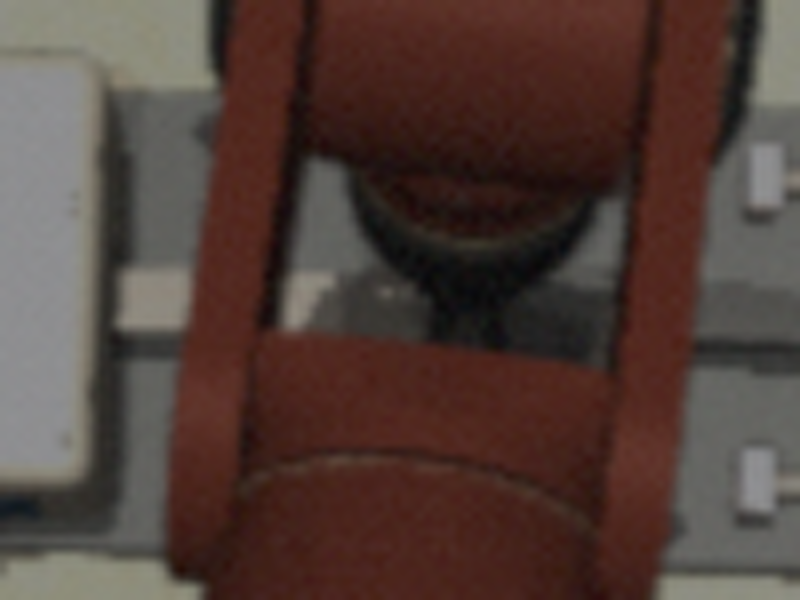

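The scene view shows the pin gripped upright, its tip over the hole at about crop (340, 385). The top view is blocked by the arm. I'll nudge x and go down gently until something touches.

Call:
play_rows(moves=[{"x": 0.15,"y": 0,"z": -0.5,"turn": 0,"jaw": 1},{"x": 0,"y": 0,"z": -0.5,"turn": 0,"jaw": 1},{"x": 0,"y": 0,"z": -0.3,"turn": 0,"jaw": 1},{"x": 0,"y": 0,"z": -0.2,"turn": 0,"jaw": 1},{"x": 0,"y": 0,"z": 0,"turn": 0,"jaw": 1},{"x": 0,"y": 0,"z": 0,"turn": 0,"jaw": 1}])

```text
t: 7.55
tool_pos: [0.6822, -0.0252, 0.103]
tool_rot: [-1.184, 1.248, -1.248]
contact_force: [0.1, 0.3, -0.9]
opening: 0.0183
```

Call:
play_rows(moves=[{"x": 0,"y": 0,"z": -0.1,"turn": 0,"jaw": 1},{"x": 0,"y": 0,"z": -0.1,"turn": 0,"jaw": 1},{"x": 0,"y": 0,"z": 0,"turn": 0,"jaw": 1}])

```text
t: 7.8
tool_pos: [0.6824, -0.0252, 0.1012]
tool_rot: [-1.184, 1.248, -1.248]
contact_force: [0.3, -0.2, -0.3]
opening: 0.0185
```

Call:
play_rows(moves=[{"x": 0,"y": 0,"z": -0.1,"turn": 0,"jaw": 1},{"x": 0,"y": 0,"z": -0.1,"turn": 0,"jaw": 1},{"x": 0,"y": 0,"z": 0,"turn": 0,"jaw": 1}])

```text
t: 8.05
tool_pos: [0.6823, -0.0252, 0.0991]
tool_rot: [-1.184, 1.248, -1.248]
contact_force: [-0.1, 0.7, -0.6]
opening: 0.0187
```

Call:
play_rows(moves=[{"x": 0,"y": 0,"z": -0.1,"turn": 0,"jaw": 1},{"x": 0,"y": 0,"z": 0,"turn": 0,"jaw": 1},{"x": 0,"y": 0,"z": 0,"turn": 0,"jaw": 1}])

```text
t: 8.3
tool_pos: [0.6825, -0.0254, 0.0983]
tool_rot: [-1.184, 1.248, -1.248]
contact_force: [0.5, -1.9, -1.7]
opening: 0.0186
```

Call:
play_rows(moves=[{"x": 0,"y": 0,"z": -0.1,"turn": 0,"jaw": 1},{"x": 0,"y": 0,"z": -0.1,"turn": 0,"jaw": 1},{"x": 0,"y": 0,"z": 0,"turn": 0,"jaw": 1}])

```text
t: 8.55
tool_pos: [0.6824, -0.0254, 0.0961]
tool_rot: [-1.184, 1.248, -1.248]
contact_force: [1.4, -1.8, -1.1]
opening: 0.0183
```

Call:
play_rows(moves=[{"x": 0,"y": 0,"z": -0.1,"turn": 0,"jaw": 1},{"x": 0,"y": 0,"z": 0,"turn": 0,"jaw": 1},{"x": 0,"y": 0,"z": 0,"turn": 0,"jaw": 1}])

```text
t: 8.8
tool_pos: [0.6824, -0.0253, 0.0952]
tool_rot: [-1.184, 1.248, -1.248]
contact_force: [-0.0, -2.3, -1.6]
opening: 0.0189
```

Call:
play_rows(moves=[{"x": 0,"y": 0,"z": -0.1,"turn": 0,"jaw": 1},{"x": 0,"y": 0,"z": 0,"turn": 0,"jaw": 1},{"x": 0,"y": 0,"z": 0,"turn": 0,"jaw": 1}])

```text
t: 9.05
tool_pos: [0.6826, -0.0253, 0.0949]
tool_rot: [-1.184, 1.247, -1.248]
contact_force: [-1.4, -1.4, 2.3]
opening: 0.0187
```

Call:
play_rows(moves=[{"x": 0,"y": 0,"z": -0.05,"turn": 0,"jaw": 1},{"x": 0,"y": 0,"z": 0,"turn": 0,"jaw": 1},{"x": 0,"y": 0,"z": 0,"turn": 0,"jaw": 1}])

```text
t: 9.3
tool_pos: [0.6827, -0.0253, 0.0948]
tool_rot: [-1.184, 1.247, -1.248]
contact_force: [-2.2, -1.2, 4.6]
opening: 0.0187
```

```bash
python3 - <<'E'
from h import *
dt=snap("top")
for c in(291,292,293,294): print(atz(dt,(c,138),.1).round(4))
im=cv2.imread("pics/t0.png")[136:141,280:300].mean((0,2)).round();print(im)
im=cv2.imread("pics/t0.png")[136:141,326:350,1];print(im)
E
```

```text
[0.6756 0.1017 0.1   ]
[0.6756 0.099  0.1   ]
[0.6755 0.0963 0.1   ]
[0.6754 0.0936 0.1   ]
[130. 129. 130. 129. 130. 130. 129. 130. 129. 127. 116.  93.  57.  41.
  65. 103. 120. 122. 122. 122.]
[[127 126 127 127 124 114  88  74  77  75  70  65  59  62  66  76  76  75
   75  76  76  76  75  79]
 [128 127 127 129 115  86  64  71  76  74  89 111 116  99  73  75  77  77
   78  75  76  77  78  76]
 [124 124 124 125 111  71  57  70  76  75  94 121 122 108  77  76  77  77
   76  75  75  75  76  76]
 [123 124 126 125 115  90  65  70  77  78  85 105 113  91  72  74  74  76
   76  75  76  78  74  78]
 [122 123 122 122 123 113  95  77  75  78  77  84  83  78  75  76  76  76
   73  78  77  77  74  75]]
```

Call:
play_rows(moves=[{"x": 0,"y": 0.05,"z": -0.05,"turn": 0,"jaw": 1},{"x": 0,"y": 0.05,"z": 0,"turn": 0,"jaw": 1},{"x": 0,"y": 0.05,"z": 0,"turn": 0,"jaw": 1},{"x": 0.01,"y": 0.05,"z": 0,"turn": 0,"jaw": 1},{"x": 0,"y": 0.05,"z": 0,"turn": 0,"jaw": 1},{"x": 0,"y": 0.05,"z": 0,"turn": 0,"jaw": 1}])

```text
t: 9.85
tool_pos: [0.683, -0.0236, 0.0948]
tool_rot: [-1.185, 1.245, -1.251]
contact_force: [-2.4, -5.7, 6.7]
opening: 0.0188
```

Call:
play_rows(moves=[{"x": 0.01,"y": 0.05,"z": 0,"turn": 0,"jaw": 1},{"x": 0,"y": 0.05,"z": 0,"turn": 0,"jaw": 1},{"x": 0,"y": 0.05,"z": 0,"turn": 0,"jaw": 1},{"x": 0,"y": 0.05,"z": 0,"turn": 0,"jaw": 1}])

```text
t: 10.18
tool_pos: [0.6832, -0.0217, 0.0948]
tool_rot: [-1.185, 1.245, -1.251]
contact_force: [-2.6, -6.1, 5.3]
opening: 0.0184
```

Call:
play_rows(moves=[{"x": -0.03,"y": 0.05,"z": 0,"turn": 0,"jaw": 1},{"x": 0,"y": 0.05,"z": 0,"turn": 0,"jaw": 1},{"x": 0,"y": 0.05,"z": 0,"turn": 0,"jaw": 1},{"x": 0,"y": 0.05,"z": 0,"turn": 0,"jaw": 1}])

```text
t: 10.52
tool_pos: [0.6832, -0.0196, 0.0948]
tool_rot: [-1.184, 1.245, -1.251]
contact_force: [-0.7, -4.8, 5.5]
opening: 0.0188
```

Call:
play_rows(moves=[{"x": 0,"y": 0.05,"z": 0,"turn": 0,"jaw": 1},{"x": 0,"y": 0.05,"z": 0,"turn": 0,"jaw": 1},{"x": 0,"y": 0.05,"z": 0,"turn": 0,"jaw": 1},{"x": 0,"y": 0.05,"z": 0,"turn": 0,"jaw": 1}])

```text
t: 10.85
tool_pos: [0.6833, -0.0174, 0.0948]
tool_rot: [-1.184, 1.245, -1.251]
contact_force: [-0.6, -4.1, 5.5]
opening: 0.0181
```

Call:
play_rows(moves=[{"x": 0,"y": 0.05,"z": 0,"turn": 0,"jaw": 1},{"x": 0,"y": 0.05,"z": 0,"turn": 0,"jaw": 1},{"x": 0,"y": 0.05,"z": 0,"turn": 0,"jaw": 1}])

```text
t: 11.1
tool_pos: [0.6833, -0.0157, 0.0947]
tool_rot: [-1.183, 1.245, -1.251]
contact_force: [-1.1, -4.0, 5.6]
opening: 0.0184
```

Call:
play_rows(moves=[{"x": 0,"y": 0.05,"z": 0,"turn": 0,"jaw": 1},{"x": 0,"y": 0.05,"z": 0,"turn": 0,"jaw": 1},{"x": 0,"y": 0.05,"z": 0,"turn": 0,"jaw": 1}])

```text
t: 11.35
tool_pos: [0.6832, -0.0139, 0.0944]
tool_rot: [-1.183, 1.246, -1.25]
contact_force: [0.4, -4.3, 4.1]
opening: 0.0187
```

Call:
play_rows(moves=[{"x": 0,"y": 0.05,"z": 0,"turn": 0,"jaw": 1},{"x": 0,"y": 0.05,"z": 0,"turn": 0,"jaw": 1},{"x": 0,"y": 0.05,"z": 0,"turn": 0,"jaw": 1}])

```text
t: 11.6
tool_pos: [0.6824, -0.0111, 0.0926]
tool_rot: [-1.183, 1.248, -1.247]
contact_force: [2.5, -2.2, -0.6]
opening: 0.0186
```

The pin is dropping into the eye at y ≈ -0.011. I'll feed it down.

Call:
play_rows(moves=[{"x": 0.02,"y": 0,"z": -0.1,"turn": 0,"jaw": 1},{"x": 0,"y": 0,"z": -0.1,"turn": 0,"jaw": 1},{"x": 0,"y": 0,"z": 0,"turn": 0,"jaw": 1},{"x": 0,"y": 0,"z": 0,"turn": 0,"jaw": 1}])

```text
t: 11.93
tool_pos: [0.6824, -0.0113, 0.0908]
tool_rot: [-1.184, 1.248, -1.247]
contact_force: [1.6, -0.7, -0.8]
opening: 0.0182
```

Call:
play_rows(moves=[{"x": 0,"y": 0,"z": -0.1,"turn": 0,"jaw": 1},{"x": 0,"y": 0,"z": -0.1,"turn": 0,"jaw": 1},{"x": 0,"y": 0,"z": -0.1,"turn": 0,"jaw": 1},{"x": 0,"y": 0,"z": 0,"turn": 0,"jaw": 1},{"x": 0,"y": 0,"z": 0,"turn": 0,"jaw": 1}])

```text
t: 12.35
tool_pos: [0.6823, -0.0117, 0.0879]
tool_rot: [-1.184, 1.248, -1.248]
contact_force: [3.0, -1.2, -1.5]
opening: 0.0186
```

Call:
play_rows(moves=[{"x": 0,"y": 0,"z": -0.1,"turn": 0,"jaw": 1},{"x": 0,"y": 0,"z": 0,"turn": 0,"jaw": 1},{"x": 0,"y": 0,"z": 0,"turn": 0,"jaw": 1}])

```text
t: 12.6
tool_pos: [0.6824, -0.0117, 0.0871]
tool_rot: [-1.184, 1.248, -1.248]
contact_force: [2.7, -1.0, -1.6]
opening: 0.0184
```

Call:
play_rows(moves=[{"x": 0.03,"y": 0,"z": -0.1,"turn": 0,"jaw": 1},{"x": 0,"y": 0,"z": -0.1,"turn": 0,"jaw": 1},{"x": 0,"y": 0,"z": -0.1,"turn": 0,"jaw": 1},{"x": 0,"y": 0,"z": 0,"turn": 0,"jaw": 1},{"x": 0,"y": 0,"z": 0,"turn": 0,"jaw": 1}])

```text
t: 13.02
tool_pos: [0.6826, -0.0116, 0.0839]
tool_rot: [-1.184, 1.248, -1.248]
contact_force: [1.7, -1.2, -0.5]
opening: 0.0185
```

Call:
play_rows(moves=[{"x": 0,"y": 0,"z": -0.1,"turn": 0,"jaw": 1},{"x": 0,"y": 0,"z": 0,"turn": 0,"jaw": 1},{"x": 0,"y": 0,"z": 0,"turn": 0,"jaw": 1}])

```text
t: 13.27
tool_pos: [0.6827, -0.0116, 0.0831]
tool_rot: [-1.184, 1.248, -1.248]
contact_force: [1.5, -0.9, -1.0]
opening: 0.019
```

Call:
play_rows(moves=[{"x": 0,"y": 0,"z": -0.15,"turn": 0,"jaw": 1},{"x": 0,"y": 0,"z": -0.15,"turn": 0,"jaw": 1},{"x": 0,"y": 0,"z": -0.15,"turn": 0,"jaw": 1},{"x": 0,"y": 0,"z": 0,"turn": 0,"jaw": 1}])

```text
t: 13.6
tool_pos: [0.6826, -0.0117, 0.0783]
tool_rot: [-1.184, 1.248, -1.248]
contact_force: [1.2, -1.7, -2.0]
opening: 0.0187
```

Call:
play_rows(moves=[{"x": 0,"y": 0,"z": -0.15,"turn": 0,"jaw": 1},{"x": 0,"y": 0,"z": -0.15,"turn": 0,"jaw": 1},{"x": 0,"y": 0,"z": -0.15,"turn": 0,"jaw": 1},{"x": 0,"y": 0,"z": 0,"turn": 0,"jaw": 1}])

```text
t: 13.93
tool_pos: [0.6826, -0.0117, 0.0738]
tool_rot: [-1.184, 1.248, -1.248]
contact_force: [1.4, -1.3, -1.2]
opening: 0.0187
```

Call:
play_rows(moves=[{"x": 0,"y": 0,"z": -0.1,"turn": 0,"jaw": 1},{"x": 0,"y": 0,"z": -0.1,"turn": 0,"jaw": 1},{"x": 0,"y": 0,"z": -0.1,"turn": 0,"jaw": 1},{"x": 0,"y": 0,"z": 0,"turn": 0,"jaw": 1}])

```text
t: 14.27
tool_pos: [0.6827, -0.0117, 0.071]
tool_rot: [-1.184, 1.248, -1.248]
contact_force: [1.3, -1.3, -1.7]
opening: 0.0186
```

Call:
play_rows(moves=[{"x": 0,"y": 0,"z": -0.1,"turn": 0,"jaw": 1},{"x": 0,"y": 0,"z": -0.1,"turn": 0,"jaw": 1},{"x": 0,"y": 0,"z": -0.05,"turn": 0,"jaw": 1},{"x": 0,"y": 0,"z": 0,"turn": 0,"jaw": 1}])

```text
t: 14.6
tool_pos: [0.6828, -0.0117, 0.0689]
tool_rot: [-1.184, 1.248, -1.248]
contact_force: [-0.0, -1.3, 1.3]
opening: 0.0188
```

Call:
play_rows(moves=[{"x": 0,"y": 0,"z": -0.05,"turn": 0,"jaw": 1},{"x": 0,"y": 0,"z": 0,"turn": 0,"jaw": 1},{"x": 0,"y": 0,"z": 0,"turn": 0,"jaw": 1}])

```text
t: 14.85
tool_pos: [0.6829, -0.0117, 0.0689]
tool_rot: [-1.184, 1.248, -1.248]
contact_force: [-2.7, -0.8, 4.5]
opening: 0.0184
```

Call:
play_rows(moves=[{"x": 0,"y": 0,"z": 0.03,"turn": 0,"jaw": 2.2},{"x": 0,"y": 0,"z": 0,"turn": 0,"jaw": 3},{"x": 0,"y": 0,"z": 0,"turn": 0,"jaw": 4},{"x": 0,"y": 0,"z": 0,"turn": 0,"jaw": 4}])

```text
t: 15.18
tool_pos: [0.6827, -0.0115, 0.0682]
tool_rot: [-1.184, 1.248, -1.247]
contact_force: [0.0, 0.6, -0.3]
opening: 0.0399
```

Call:
play_rows(moves=[{"x": 0,"y": 0,"z": 1,"turn": 0,"jaw": 4},{"x": 0,"y": 0,"z": 2,"turn": 0,"jaw": 4},{"x": 0,"y": 0,"z": 2,"turn": 0,"jaw": 4},{"x": -2,"y": 0,"z": 1,"turn": 0,"jaw": 4},{"x": -3,"y": 2,"z": 0,"turn": 0,"jaw": 2},{"x": -4,"y": 2,"z": 0,"turn": 0,"jaw": 0},{"x": -4,"y": 2,"z": 0,"turn": 0,"jaw": 0},{"x": 0,"y": 0,"z": 0,"turn": 0,"jaw": 0}])

```text
t: 15.85
tool_pos: [0.5504, 0.0485, 0.1255]
tool_rot: [-1.191, 1.253, -1.24]
contact_force: [0.3, -0.3, -1.4]
opening: -0.0002
```

```bash
python3 - <<'E'
from h import *
ds=snap("scene","s3.png",(225,165,325,240),8);dt=snap("top","t3.png",(280,100,380,175),8)
o=ctrl.get_obs();print(o["tool_pos"],o["contact_force"],o["opening"])
for n,P in(("knobtop",[.6828,-.0117,.104]),("collar",[.6828,-.0117,.062]),("pivot",[.680,-.066,.0675]),("tab",[.6125,-.047,.0915])):
    a=proj(ds,P);b=proj(dt,P);print(n,((a-[225,165])*8).round(),((b-[280,100])*8).round())
E
```

```text
[0.55691627 0.04631193 0.12865675] [0.87835086 0.64856264 0.86126401] -0.00046112111424994034
knobtop [342. 348.] [424. 273.]
collar [352. 400.] [424. 300.]
pivot [292. 298.] [581. 301.]
tab [449. 225.] [532. 485.]
```

View pics/s3.png

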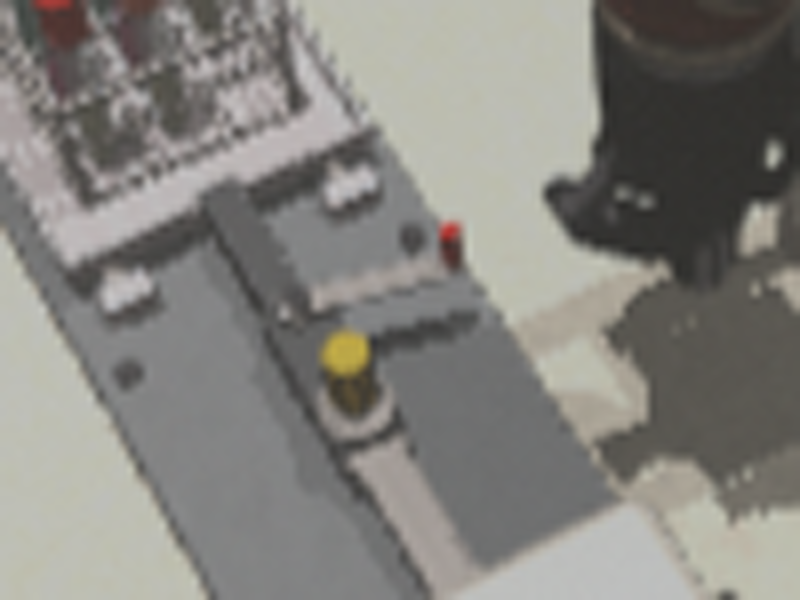

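View pics/t3.png

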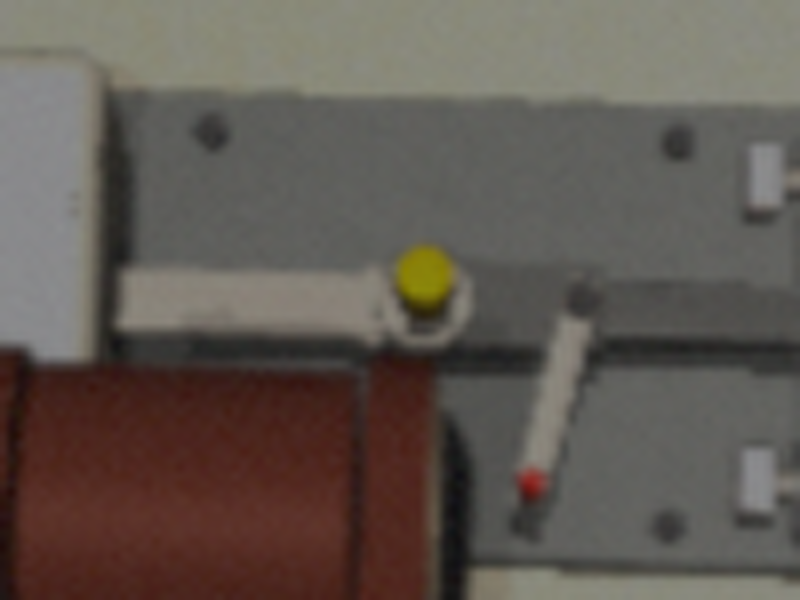

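The pin is seated: its knob at top crop (424, 275) and collar on the ear match the predicted projections. The keeper tab is at top crop (532, 485), about (0.613, -0.047). Next I bring the closed fingers behind the tab, turned to face along its path.

Call:
play_rows(moves=[{"x": 0,"y": -1,"z": 0,"turn": 7,"jaw": 0},{"x": 0,"y": -1,"z": 0,"turn": 7,"jaw": 0},{"x": 0,"y": -1,"z": 0,"turn": 7,"jaw": 0},{"x": 0,"y": -1,"z": 0,"turn": 7,"jaw": 0},{"x": 0.5,"y": -1,"z": 0,"turn": 7,"jaw": 0},{"x": 0.5,"y": -1,"z": 0,"turn": 7,"jaw": 0},{"x": 0.5,"y": -1,"z": 0,"turn": 7,"jaw": 0},{"x": 0.5,"y": -1,"z": 0,"turn": 7,"jaw": 0}])

```text
t: 16.62
tool_pos: [0.5806, -0.036, 0.13]
tool_rot: [-1.512, 0.5, -0.504]
contact_force: [0.5, 0.7, -0.0]
opening: -0.0
```

Call:
play_rows(moves=[{"x": 1,"y": -1.5,"z": 0,"turn": 7,"jaw": 0},{"x": 1,"y": -1.5,"z": 0,"turn": 7,"jaw": 0},{"x": 1,"y": -0.8,"z": 0,"turn": 7,"jaw": 0},{"x": 0,"y": 0,"z": 0,"turn": 0,"jaw": 0},{"x": 0,"y": 0,"z": 0,"turn": 0,"jaw": 0},{"x": 0,"y": 0,"z": 0,"turn": 0,"jaw": 0}])

```text
t: 17.12
tool_pos: [0.6088, -0.0726, 0.129]
tool_rot: [-1.559, 0.221, -0.222]
contact_force: [0.7, 1.1, -0.2]
opening: -0.0001
```

```bash
python3 - <<'E'
from h import *
from scipy.spatial.transform import Rotation as R
o=ctrl.get_obs();z=R.from_rotvec(o["tool_rot"]).as_matrix()[:,2];print(o["tool_pos"],np.degrees(np.arctan2(z[1],z[0])),o["q"])
dt=snap("top","t4.png",(300,100,400,175),8);ds=snap("scene","s4.png",(225,150,325,225),8)
E
```

```text
[ 0.6088086  -0.07257816  0.12896034] 73.83839483294217 [-2.40046590e-01  1.07123645e-01  1.73115414e+00  1.70069961e-04
  1.30295934e+00 -1.52881464e+00]
```

View pics/s4.png

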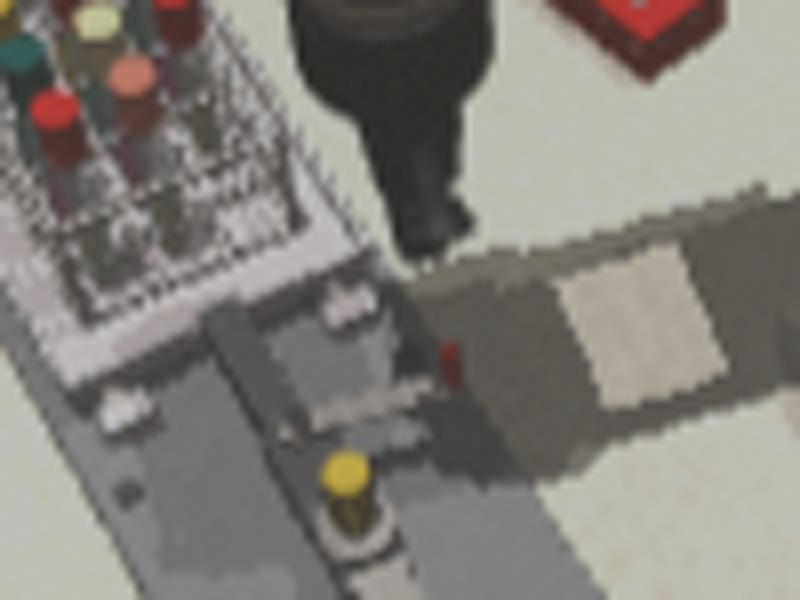

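Call:
play_rows(moves=[{"x": 0,"y": -0.2,"z": -1.5,"turn": 0,"jaw": 0},{"x": 0,"y": 0,"z": -1.5,"turn": 0,"jaw": 0},{"x": 0,"y": 0,"z": -1.2,"turn": 0,"jaw": 0},{"x": 0,"y": 0,"z": -0.8,"turn": 0,"jaw": 0},{"x": 0,"y": 0,"z": 0,"turn": 0,"jaw": 0},{"x": 0,"y": 0,"z": 0,"turn": 0,"jaw": 0}])

```text
t: 17.72
tool_pos: [0.6079, -0.0741, 0.0782]
tool_rot: [-1.56, 0.22, -0.219]
contact_force: [-0.4, 0.5, 0.3]
opening: 0.0002
```

```bash
python3 - <<'E'
from h import *
ds=snap("scene","s5.png",(225,150,325,225),8);dt=snap("top","t5.png",(300,100,400,175),8)
P=np.array([.6802,-.0656])
def C(phi,d):
    f=np.radians(phi);u=np.array([np.cos(f),np.sin(f)]);t=np.array([np.sin(f),-np.cos(f)]);return P+.069*u-d*t
c0=ctrl.get_obs()["tool_pos"][:2];print(c0)
prev=c0
for i in range(0,17):
    phi=164.3-4*i; d=.026-(.026-.018)*min(i/4,1)
    c=C(phi,d);print(i,round(phi,1),((c-prev)*100).round(2),c.round(4));prev=c
E
```

```text
[ 0.60889322 -0.07444839]
0 164.3 [-0.22  0.25] [ 0.6067 -0.072 ]
1 160.3 [0.04 0.7 ] [ 0.6071 -0.0649]
2 156.3 [0.1  0.69] [ 0.6082 -0.058 ]
3 152.3 [0.16 0.68] [ 0.6098 -0.0512]
4 148.3 [0.22 0.66] [ 0.612  -0.0447]
5 144.3 [0.16 0.47] [ 0.6137 -0.04  ]
6 140.3 [0.2  0.46] [ 0.6156 -0.0354]
7 136.3 [0.23 0.44] [ 0.6179 -0.0309]
8 132.3 [0.26 0.43] [ 0.6204 -0.0267]
9 128.3 [0.29 0.41] [ 0.6233 -0.0226]
10 124.3 [0.31 0.39] [ 0.6264 -0.0187]
11 120.3 [0.34 0.36] [ 0.6298 -0.0151]
12 116.3 [0.36 0.34] [ 0.6335 -0.0117]
13 112.3 [0.39 0.31] [ 0.6374 -0.0086]
14 108.3 [0.41 0.28] [ 0.6414 -0.0057]
15 104.3 [0.43 0.26] [ 0.6457 -0.0032]
16 100.3 [0.44 0.23] [ 0.6502 -0.0009]
```

View pics/s5.png

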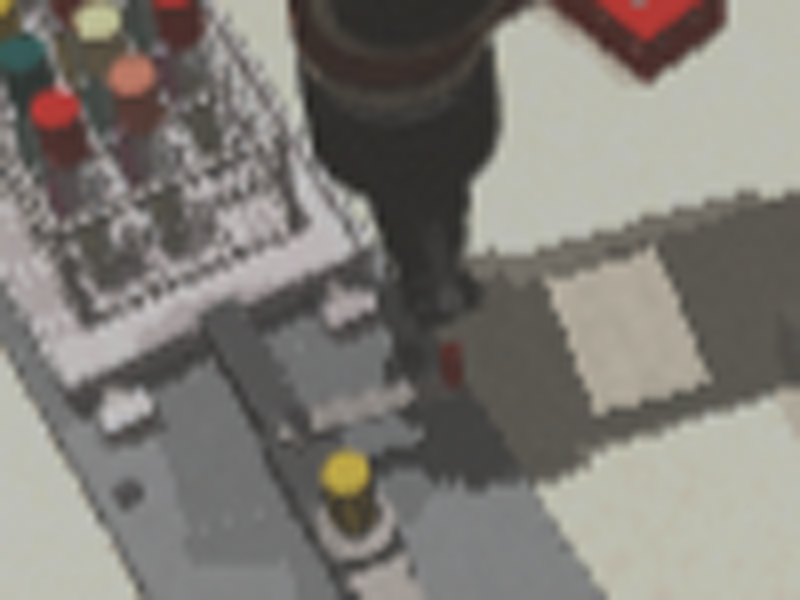

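The closed fingers are down right behind the tab (scene crop: fingers about (430, 300), tab (450, 365)). Now the sweep.

Call:
play_rows(moves=[{"x": -0.2,"y": 0.2,"z": 0,"turn": 0,"jaw": 0},{"x": 0,"y": 0.7,"z": 0,"turn": -4,"jaw": 0},{"x": 0.1,"y": 0.7,"z": 0,"turn": -4,"jaw": 0},{"x": 0.2,"y": 0.7,"z": 0,"turn": -4,"jaw": 0},{"x": 0.2,"y": 0.7,"z": 0,"turn": -4,"jaw": 0},{"x": 0.2,"y": 0.5,"z": 0,"turn": -4,"jaw": 0}])

```text
t: 18.32
tool_pos: [0.6133, -0.039, 0.0794]
tool_rot: [-1.514, 0.494, -0.495]
contact_force: [-1.3, -0.0, 0.0]
opening: -0.0
```

Call:
play_rows(moves=[{"x": 0.2,"y": 0.45,"z": 0,"turn": -4,"jaw": 0},{"x": 0.2,"y": 0.45,"z": 0,"turn": -4,"jaw": 0},{"x": 0.25,"y": 0.4,"z": 0,"turn": -4,"jaw": 0},{"x": 0.3,"y": 0.4,"z": 0,"turn": -4,"jaw": 0},{"x": 0.3,"y": 0.4,"z": 0,"turn": -4,"jaw": 0},{"x": 0,"y": 0,"z": 0,"turn": 0,"jaw": 0}])

```text
t: 18.82
tool_pos: [0.6263, -0.0178, 0.0794]
tool_rot: [-1.432, 0.762, -0.763]
contact_force: [0.3, 0.1, 0.3]
opening: -0.0002
```

```bash
python3 - <<'E'
from h import *
from scipy.spatial.transform import Rotation as R
o=ctrl.get_obs();z=R.from_rotvec(o["tool_rot"]).as_matrix()[:,2];print(o["tool_pos"],np.degrees(np.arctan2(z[1],z[0])),o["contact_force"])
ds=snap("scene","s6.png",(225,150,325,225),8)
E
```

```text
[ 0.62626888 -0.0178498   0.07941366] 33.95926964058932 [0.30346908 0.08912541 0.27630341]
```

View pics/s6.png

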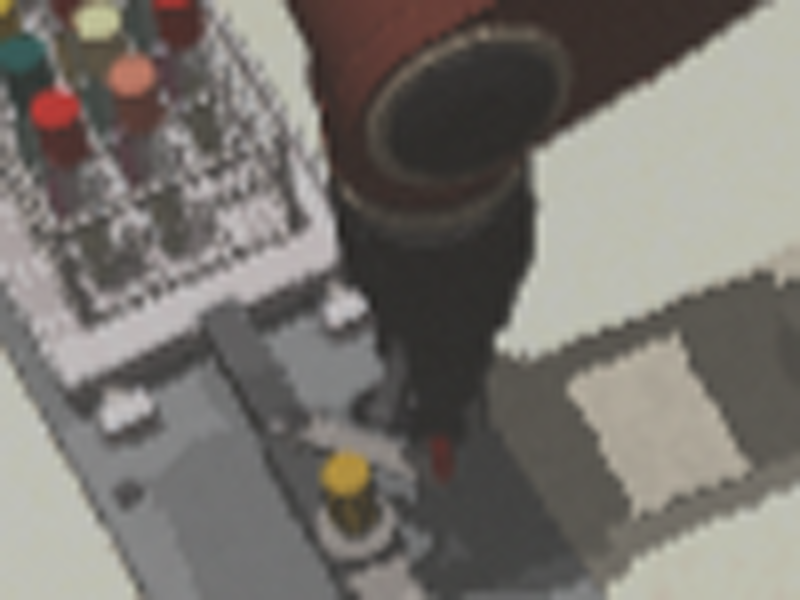

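The keeper is swinging with the fingers; its tab is now at crop (440, 460). I'll continue to the stop.

Call:
play_rows(moves=[{"x": 0.35,"y": 0.3,"z": 0,"turn": -4,"jaw": 0},{"x": 0.4,"y": 0.3,"z": 0,"turn": -4,"jaw": 0},{"x": 0.4,"y": 0.3,"z": 0,"turn": -4,"jaw": 0},{"x": 0.4,"y": 0.3,"z": 0,"turn": -4,"jaw": 0},{"x": 0,"y": 0,"z": 0,"turn": 0,"jaw": 0}])

```text
t: 19.28
tool_pos: [0.6417, -0.0062, 0.079]
tool_rot: [-1.341, 0.974, -0.975]
contact_force: [-0.0, -0.8, 0.7]
opening: 0.0
```

Call:
play_rows(moves=[{"x": 0.2,"y": 0.1,"z": 0,"turn": -2,"jaw": 0},{"x": 0.2,"y": 0.1,"z": 0,"turn": -2,"jaw": 0},{"x": 0,"y": 0,"z": 0,"turn": 0,"jaw": 0},{"x": 0,"y": 0,"z": 0,"turn": 0,"jaw": 0}])

```text
t: 19.62
tool_pos: [0.6452, -0.0046, 0.0788]
tool_rot: [-1.316, 1.025, -1.026]
contact_force: [0.9, 0.7, 0.9]
opening: -0.0002
```

Call:
play_rows(moves=[{"x": 0.1,"y": 0,"z": 0,"turn": 0,"jaw": 0},{"x": 0.1,"y": 0,"z": 0,"turn": 0,"jaw": 0},{"x": 0,"y": 0,"z": 0,"turn": 0,"jaw": 0}])

```text
t: 19.87
tool_pos: [0.6473, -0.0045, 0.0786]
tool_rot: [-1.315, 1.027, -1.027]
contact_force: [-1.3, 0.6, 1.1]
opening: 0.0003
```

Call:
play_rows(moves=[{"x": 0.1,"y": 0,"z": 0,"turn": 0,"jaw": 0},{"x": 0.1,"y": 0,"z": 0,"turn": 0,"jaw": 0},{"x": 0,"y": 0,"z": 0,"turn": 0,"jaw": 0}])

```text
t: 20.12
tool_pos: [0.6494, -0.0044, 0.0786]
tool_rot: [-1.315, 1.027, -1.027]
contact_force: [-0.7, 0.8, -0.3]
opening: -0.0004
```

Call:
play_rows(moves=[{"x": 0.1,"y": 0,"z": 0,"turn": 0,"jaw": 0},{"x": 0,"y": 0,"z": 0,"turn": 0,"jaw": 0},{"x": 0,"y": 0,"z": 0,"turn": 0,"jaw": 0}])

```text
t: 20.37
tool_pos: [0.6501, -0.0044, 0.0785]
tool_rot: [-1.315, 1.028, -1.027]
contact_force: [-1.4, 0.1, 1.1]
opening: -0.0
```

Call:
play_rows(moves=[{"x": 0.1,"y": 0,"z": 0,"turn": 0,"jaw": 0},{"x": 0.1,"y": 0,"z": 0,"turn": 0,"jaw": 0},{"x": 0,"y": 0,"z": 0,"turn": 0,"jaw": 0}])

```text
t: 20.62
tool_pos: [0.6508, -0.0042, 0.0782]
tool_rot: [-1.318, 1.031, -1.025]
contact_force: [-6.7, 0.5, 2.4]
opening: 0.0003
```

```bash
python3 - <<'E'
from h import *
ds=snap("scene","s7.png",(225,150,325,225),8);dt=snap("top","t7.png",(280,100,380,175),8)
P=[.6659,.0021,.0915];print((proj(ds,P)-[225,150])*8,(proj(dt,P)-[280,100])*8)
E
```

```text
[397.73699013 488.88719182] [383.93787501 331.49871631]
```

View pics/s7.png

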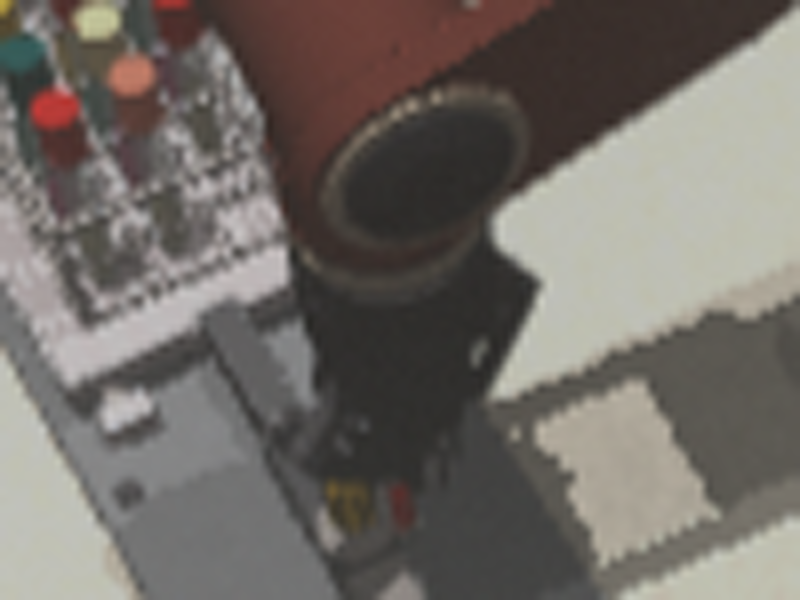

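View pics/t7.png

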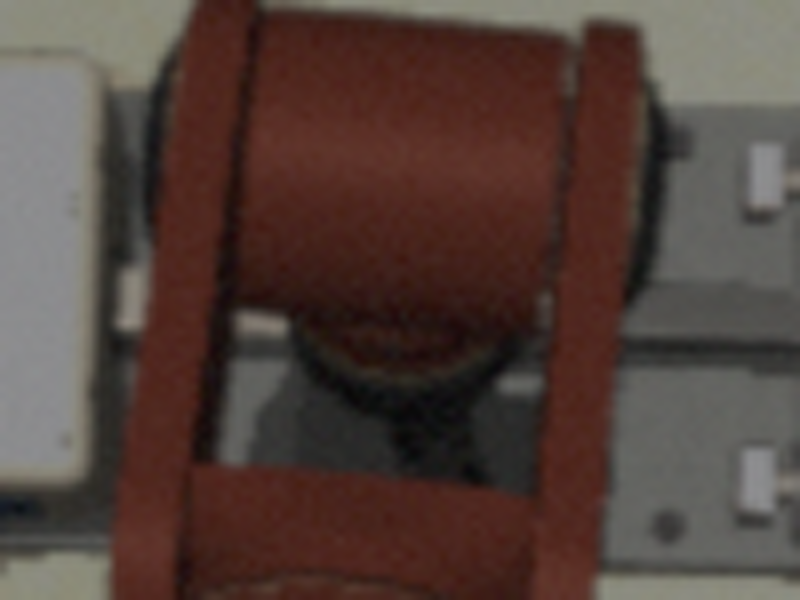

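The tab stands at the predicted closed position, crop (400, 490), and the force rose to 6.7 N at the stop. I'll back off, lift away and check.

Call:
play_rows(moves=[{"x": -1,"y": -0.2,"z": 0,"turn": 0,"jaw": 0},{"x": -2,"y": 0,"z": 1,"turn": 0,"jaw": 0},{"x": -2,"y": 0,"z": 2,"turn": 0,"jaw": 0},{"x": -3,"y": 2,"z": 2,"turn": 0,"jaw": 0},{"x": -3,"y": 3,"z": 1,"turn": 0,"jaw": 0},{"x": -2,"y": 3,"z": 0,"turn": 0,"jaw": 0},{"x": -1,"y": 2,"z": 0,"turn": 0,"jaw": 0},{"x": 0,"y": 0,"z": 0,"turn": 0,"jaw": 0}])

```text
t: 21.38
tool_pos: [0.5124, 0.0951, 0.1388]
tool_rot: [-1.314, 1.024, -1.025]
contact_force: [-0.5, 0.0, -0.5]
opening: 0.0
```

```bash
python3 - <<'E'
from h import *
ds=snap("scene","s8.png",(225,150,325,225),8);dt=snap("top","t8.png",(280,100,380,175),8);snap("top","t8f.png")
print(ctrl.get_obs()["tool_pos"])
for P in([.6659,.0021,.0915],[.6828,-.0117,.104]):print((proj(ds,P)-[225,150])*8,(proj(dt,P)-[280,100])*8)
E
```

```text
[0.51441065 0.09205038 0.13864737]
[397.73699013 488.88719182] [383.93787501 331.49871631]
[341.77487851 468.40784593] [423.95202884 273.13561694]
```

View pics/s8.png

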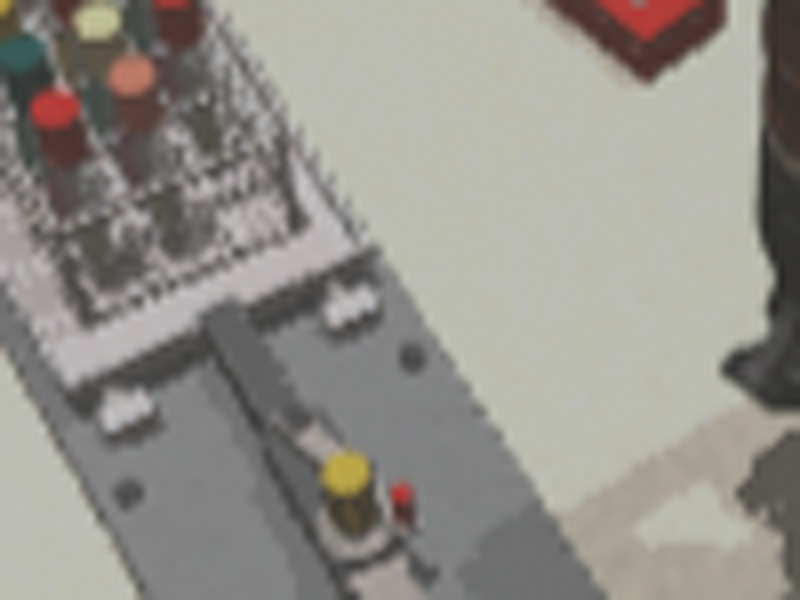

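View pics/t8.png

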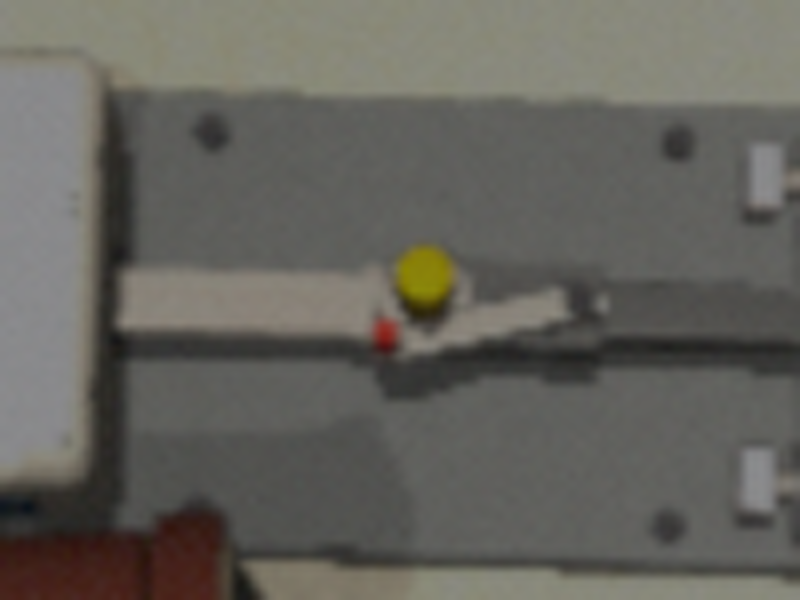

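View pics/t8f.png

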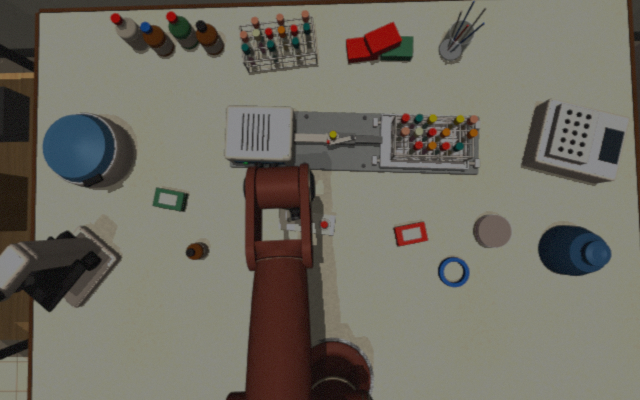

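The tab is at top crop (385, 333), against a predicted (384, 331). The knob is unmoved at (424, 275), and the bystanders are in place. Handing in.

```bash
python3 -c "
from h import *
print(finish_job())"
```

```text
the job is handed in; nothing more can be done
None
```

The coupling pin is seated through both ears and the link's eye, the keeper is closed to its stop over the collar, and the job is handed in. The run took about 21.5 s of the 64 s allowed.

- **Pin:** I took it from the block and lowered it through the upper ear onto the link. Then I slid the carriage about 14 mm towards the drive, pressing with 4 to 7 N, until it dropped into the eye. The gripper stopped at the height expected for a seated collar, within about 0.1 mm, with 4.5 N showing. The highest force in any reading was about 7 N along one axis, though readings came only at the end of each move.
- **Keeper:** I pushed the red tab round with the closed fingers until the force rose to 6.7 N at the stop.
- **Last pictures:** The tab is within about one camera pixel (roughly 3 mm) of its computed closed position, with the bar over the collar. The knob is upright on the hole's axis.
- **Bystanders and clearance:** The slide boxes, Petri dishes, bottle, tape and red screw look unmoved. The black screw was partly hidden by the arm in the last top view, so I did not check it separately. The gripper was well clear of everything, about 50 mm above the screw knobs.

No check failed. Early on, the trained networks' positions for the clevis hole and pin knob disagreed between cameras, so I used positions read from the pictures instead. My first three move calls were refused because the rows left out some fields, and nothing moved.

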